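# Load a seed vial into the empty bin of the carousel

### The job

Turn the seed carousel by its black bar handle until its one empty bin is under the steel loading funnel. Then take the small capped vial standing loose on the bench (the small one, not the tall bottle or the wide jar), drop it through the funnel into that bin, and leave the bin under the funnel.

Things in the scene. Friction and masses are not known exactly. Their poses are not given: they have to be found in the camera images.
- handle (a point): Centre of the black bar handle on the carousel's vertical turning axis, 125 mm above the bench. Bar 60 mm long (this point's x), 16 wide (y), 40 tall. It turns a 250 mm aluminium plate with four round grey bins 90 degrees apart, centred 90 mm from the axis; three hold a vial (tops 80 mm above the bench). Turns either way with light friction (about 0.1 N m) and stays where left.
- empty_bin (a point): Centre of the inner floor of the one empty grey bin, 24 mm above the bench, 90 mm from the turning axis along the handle's +y (square to the bar). 56 mm wide inside, 62 outside, rim 75 mm above the bench. It starts 30 to 80 degrees counter-clockwise (from above) of the funnel.
- funnel (a point): Centre of the mouth of the fixed steel loading funnel, 106 mm above the bench, 90 mm from the turning axis: a bin can be turned to lie straight below it. Mouth 64 mm wide inside (72 outside); lower opening 44 mm wide, 84 mm above the bench, 9 mm over the bins' rims. A post on its outer side, 155 mm from the axis, is no taller than the funnel.
- vial_mid (a point): Centre, half-way up, of the loose amber vial with white cap, upright on the bench: 28 mm diameter, 56 mm tall, about 45 g; z is its own axis. A tall bottle (42 mm wide, 105 tall) and a wide jar (56 mm wide, 42 tall) of the same materials stand near, at least 90 mm away centre to centre; the three change places.
There are look-alikes about, which are no part of the job. What is shaped like the part that bears vial_mid but pink or yellow is not meant.

How it is judged:
On the way:
1. the empty bin has been turned under the funnel (within 16 mm, about 10 degrees), while the vial is not yet in it (horizontal distance between empty_bin and funnel below 0.016 m and (horizontal distance between vial_mid and empty_bin above 0.035 m or z of vial_mid in the frame of empty_bin above 0.07 m)), for 0.2 s.
At the end, for the whole second after the job is handed in: The formerly empty bin is under the funnel (bin centre within 16 mm of the funnel's centre, seen from above), the vial is down inside that bin (its centre within 26 mm of the bin's centre and less than 45 mm above its floor) and at rest (horizontal distance between empty_bin and funnel below 0.016 m and horizontal distance between vial_mid and empty_bin below 0.026 m and z of vial_mid in the frame of empty_bin below 0.045 m and linear speed of vial below 0.02 m/s); the robot touches nothing.
It also fails if it takes over 51 s, if anything falls off the work surface, if the arm or the gripper's body presses on something with over 40 N, if the wrist force passes 120 N, or if a joint passes its speed limit or range.

### The arm

A 6-joint arm with a two-finger parallel gripper is mounted at the origin on the work surface. World frame = base frame: x ahead of the robot, y to its left, z up, the work surface at z = 0. Lengths are in m, angles in rad, forces in N, time in s.
With the tool pointing down it reaches from about 0.25 to 0.775 m from the base axis. Payload 4 kg.
Tool frame: the origin (TCP) lies between the finger pads; the fingertips stand 19 mm ahead of it and the grasp point (between the pads) is the TCP; z points along the fingers, y is the line along which they close (so a half turn about z gives the same grasp; the last joint's range is limited). The gripper opens to 94 mm and grips with 3 to 60 N. Pads are 16 mm wide; open, the fingers measure 119 mm over their backs; the gripper's body (75 mm by 177 mm) begins 78 mm behind the grasp point.
Start: joints at [1.199, 0.087, 1.371, -0, 1.684, -0.103], TCP at [0.146, 0.53, 0.225] pointing down, gripper open.
Joint ranges: [-3.1, 3.1], [-0.76, 2.03], [0.27, 2.55], [-1.08, 4.22], [0.17, 2.65], [-2.57, 2.57]. Speed limits (rad/s): [2.79, 2.79, 3.14, 3.14, 3.14, 3.14].

### API

Orientations are given as a rotation vector (axis times angle).
In Python, from workcell import bot gives the robot as it stands.
- The arm moves only by the shell command python3 -m handwheel 'ROWS' [OPENING] [FORCE]. ROWS is JSON, a list of rows, each an object of numbers: "dx", "dy", "dz": the shift along the tool's x, y, z in m; "wx", "wy", "wz": the turn, a rotation vector about the tool's x, y, z in rad. A call has 1 to 5 rows; each row shifts and turns the commanded pose from where the row before left it, along the tool's axes as they then stand; what a row does not reach is not made up. A row lasts 1/10 s, in which the tool goes at most 50 mm and 8.59 degrees, less where a joint would pass 70% of its speed; a pose out of reach is approached as far as the arm can. A call is refused whole if a number of a shift passes 0.05 or a number of a turn 0.15, either way. A call with a gripper value outside its range is refused whole. OPENING is the opening in per cent of the stroke, from 0 (shut) to 100 (fully open), set as the call begins (- or left out, the last holds). The fingers move at their own pace and stop on an object; FORCE is the grip in N (left out, the last holds). Time passes only in rows, so rows that do not move let the fingers close. It gives the time, the measured TCP pose, the force, the opening and the grip force at its end, in the units of the state.
- bot.sense(): the state, without advancing time (a new reading comes with each control period).
- bot.read_camera(name): name is "scene" or "top"; returns a dict with "frame" (480x640x3 uint8, red, green, blue), "fx", "fy", "cx", "cy" (pixels), "cam_to_world" (4x4, takes a point from camera to world coordinates). Camera axes: x right, y up, looking along -z (the intrinsics and any distortion apply to the point x, -y, -z); pixel columns grow to the right and rows downward; lengths in m; the calibration is good to about 2 mm. A picture is of the moment at which its call begins. There is no depth.
- bot.sign_off(): hands the job in; it is judged then, once.
The state is a dict: "time": time; "joint_pos": joint angles; "dq": joint speeds; "effort": joint torques, N m; "tool_pos": TCP position; "tcp_rot": TCP orientation; "force": force on the tool from outside, world axes, zero at the start; "torque": the same for the moment, N m; "width": opening from 0.0 (shut) to 1.0 (fully open); "gripper_force": force on a finger pad.
Only numpy, scipy, OpenCV 4.12 (cv2) and the standard library are available. Lean on these libraries where they do the work, as an engineer would, in place of code of your own. Each camera call takes 0.05 s, during which the arm holds its last target. There are 200 camera calls.

## Working session

There is one attempt and no reset: what is moved stays moved. The work goes in short steps, Python scripts to look and compute and a shell command to move; the robot and the scene stay as the last step left them, time stands still between calls to the robot, and variables do not carry over. Pictures are saved under pics/ and viewed, at most 10 in all, crops included, and the job is handed in when it is done.

```bash
ls; mkdir -p pics; python3 - <<'E'
from workcell import bot
import cv2
s=bot.sense();print(s)
for n in("scene","top"):
    c=bot.read_camera(n);cv2.imwrite(f"pics/{n}0.png",c["frame"][:,:,::-1]);print({k:v for k,v in c.items() if k!="frame"})
E
```

```text
pics
{'time': 0.0, 'joint_pos': array([ 1.19891037e+00,  8.79070690e-02,  1.37225395e+00,  1.67178692e-05,
        1.68358456e+00, -1.03087012e-01]), 'dq': array([-0.00047013,  0.00181736,  0.00060783,  0.00033469,  0.00017306,
        0.00088503]), 'effort': array([-1.53064870e-03, -3.40165186e+01, -3.02430439e+01,  7.16718799e-02,
        3.27499607e-02, -1.62267697e-04]), 'tool_pos': array([0.14587196, 0.52977558, 0.22333048]), 'tcp_rot': array([-0.42088524, -3.11274246,  0.00328021]), 'force': array([-0.83132512, -0.03986781,  0.17142895]), 'torque': array([-0.01873908,  0.020654  ,  0.01148725]), 'gripper_force': 0.0, 'width': 0.9997008663720123}
{'fx': 513.676096180044, 'fy': 513.676096180044, 'cx': 313.68550447577, 'cy': 244.7744557182002, 'cam_to_world': array([[-0.40002429, -0.6517945 ,  0.64431708,  1.06833219],
       [ 0.91649604, -0.28145632,  0.28428394,  0.27821175],
       [-0.00394759,  0.70423453,  0.70995644,  0.69876534],
       [ 0.        ,  0.        ,  0.        ,  1.        ]])}
{'fx': 564.9945187665259, 'fy': 564.9945187665259, 'cx': 321.0066119390911, 'cy': 234.20116401564388, 'cam_to_world': array([[ 0.00617281,  0.99861901, -0.05217255,  0.4769234 ],
       [-0.99995968,  0.00582398, -0.00683549,  0.06467644],
       [-0.00652219,  0.05221264,  0.99861469,  0.98993634],
       [ 0.        ,  0.        ,  0.        ,  1.        ]])}
```

View pics/top0.png

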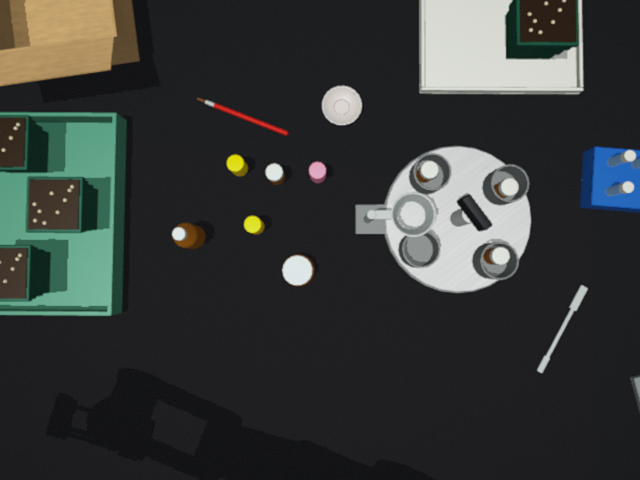

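View pics/scene0.png

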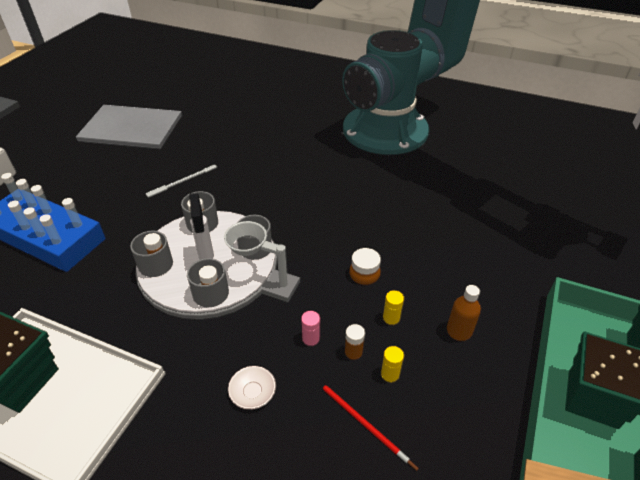

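The top view shows the handle at about (474,212), the funnel mouth at (413,214) and the empty bin at (420,249). The loose vial's white cap is at (275,173), with pink and yellow look-alikes around it, the jar at (298,270) and the bottle at (180,234). The scene view agrees, with the vial at (355,340).

```bash
cat > h.py <<'E'
import numpy as np, cv2
def ray(c,u,v,z):
    T=c["cam_to_world"];d=T[:3,:3]@np.array([(u-c["cx"])/c["fx"],-(v-c["cy"])/c["fy"],-1]);o=T[:3,3]
    return o+d*(z-o[2])/d[2]
def px(c,p):
    T=c["cam_to_world"];q=T[:3,:3].T@(np.array(p)-T[:3,3]);return np.array([c["cx"]+c["fx"]*q[0]/-q[2],c["cy"]-c["fy"]*q[1]/-q[2]])
def blobs(m,x0,y0,x1,y1,amin=20):
    k=np.zeros_like(m);k[y0:y1,x0:x1]=m[y0:y1,x0:x1]
    cs,_=cv2.findContours(k,cv2.RETR_EXTERNAL,cv2.CHAIN_APPROX_NONE)
    return [x for x in cs if cv2.contourArea(x)>amin]
def white(f): return cv2.inRange(cv2.cvtColor(f,cv2.COLOR_RGB2HSV),(0,0,140),(180,60,255))
def dark(f): return cv2.inRange(f,(0,0,0),(55,55,55))
E
python3 - <<'E'
from workcell import bot
from h import *
c=bot.read_camera("top");f=c["frame"]
for b in blobs(white(f),255,155,295,190): 
    (u,v),r=cv2.minEnclosingCircle(b);print("cap",u,v,r,ray(c,u,v,.056))
for b in blobs(dark(f),450,185,500,240,100):
    R=cv2.minAreaRect(b);print("handle",R,ray(c,*R[0],.145)); 
    P=[ray(c,*p,.145)[:2] for p in cv2.boxPoints(R)];print(np.round(P,4))
g=cv2.cvtColor(f,cv2.COLOR_RGB2GRAY)
for nm,u,v,z,rad in(("fun",413,214,.106,.036),("bin",420,249,.075,.031)):
    r=rad*c["fx"]/(.99-z);k=g[v-40:v+40,u-40:u+40];k=cv2.resize(k,None,fx=4,fy=4,interpolation=cv2.INTER_CUBIC)
    h=cv2.HoughCircles(k,cv2.HOUGH_GRADIENT,1,20,param1=120,param2=12,minRadius=int(4*r-10),maxRadius=int(4*r+8))
    if h is not None:
        for a in h[0][:3]: U,V=u-40+a[0]/4,v-40+a[1]/4;print(nm,r,U,V,a[2]/4,ray(c,U,V,z))
pl=white(f)
for b in blobs(cv2.inRange(g,90,255),350,130,545,300,3000): (e,ax,an)=cv2.fitEllipse(cv2.convexHull(b));print("plate",e,ax,ray(c,*e,.02))
# caps of bin vials
for n,(u,v) in dict(a=(430,170),b=(509,187),d=(499,257)).items():
    for b in blobs(cv2.inRange(g,200,255),u-14,v-14,u+14,v+14,40):
        (U,V),r=cv2.minEnclosingCircle(b);print(n,U,V,r,ray(c,U,V,.08))
# scene vial cap
c=bot.read_camera("scene");f=c["frame"]
for b in blobs(white(f),340,320,370,350): M=cv2.moments(b);u,v=M["m10"]/M["m00"],M["m01"]/M["m00"];print("scenecap",u,v,ray(c,u,v,.051))
k=cv2.resize(bot.read_camera("top")["frame"][130:310,340:560],None,fx=3,fy=3,interpolation=cv2.INTER_CUBIC);cv2.imwrite("pics/crop1.png",k[:,:,::-1])
E
```

```text
cap 273.5762634277344 171.63558959960938 8.752267837524414 [0.62962141 0.15072575 0.056     ]
handle ((473.7399597167969, 212.81997680664062), (39.00000762939453, 14.20000171661377), 53.130104064941406) [ 0.55447065 -0.15811784  0.145     ]
[[ 0.5714 -0.1322]
 [ 0.5843 -0.1493]
 [ 0.5376 -0.1839]
 [ 0.5247 -0.1669]]
fun 23.00882655610286 413.375 215.625 21.4 [ 0.55311008 -0.07389916  0.106     ]
fun 23.00882655610286 408.375 205.375 22.925 [ 0.56920131 -0.06609911  0.106     ]
fun 23.00882655610286 418.375 251.625 20.85 [ 0.49673218 -0.08157002  0.106     ]
bin 19.14189079974022 420.125 249.375 18.1 [ 0.50108254 -0.08953663  0.075     ]
bin 19.14189079974022 415.125 250.375 17.475 [ 0.49941657 -0.08145385  0.075     ]
bin 19.14189079974022 413.375 214.375 20.3 [ 0.55781688 -0.07876385  0.075     ]
plate (448.57818603515625, 218.96151733398438) (144.51451110839844, 183.44931030273438) [ 0.55510865 -0.14781751  0.02      ]
a 429.20086669921875 169.37179565429688 8.224970817565918 [ 0.63067979 -0.10377001  0.08      ]
b 509.1875 186.5 8.202853202819824 [ 0.60344374 -0.23279078  0.08      ]
d 500.0753479003906 255.63014221191406 8.34981632232666 [ 0.49167384 -0.21693759  0.08      ]
scenecap 355.07243163340723 331.99260901699927 [0.62661775 0.15124779 0.051     ]
```

View pics/crop1.png

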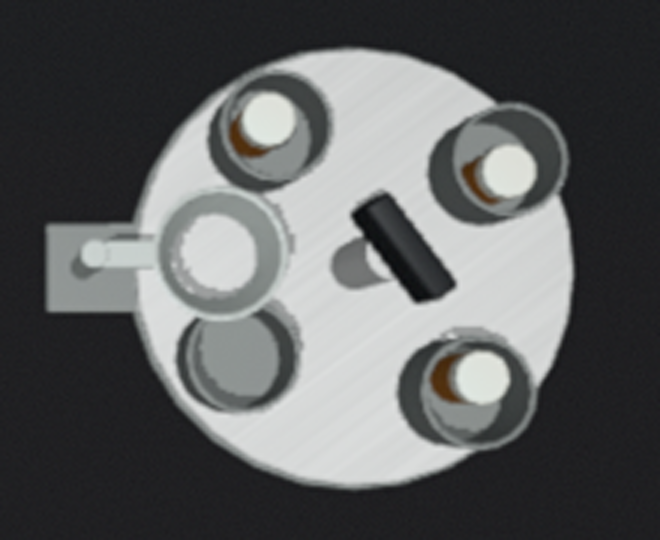

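Axis ≈ (0.555, −0.163), funnel bearing ≈ 91°, bin bearing ≈ 126°, so I need about 35° clockwise. The bar's width lies along 126°, which is also −54°, and the wrist can reach that. I'll move over the handle.

```bash
A='[{"dx":-0.034,"dy":-0.033},{"dx":-0.034,"dy":-0.033},{"dx":-0.034,"dy":-0.033},{"dx":-0.034,"dy":-0.033},{"dx":-0.034,"dy":-0.033}]'; unset A
python3 -m handwheel '[{"dx":-0.034,"dy":-0.033},{"dx":-0.034,"dy":-0.033},{"dx":-0.034,"dy":-0.033},{"dx":-0.034,"dy":-0.033},{"dx":-0.034,"dy":-0.033}]' 45 30 >/dev/null
python3 -m handwheel '[{"dx":-0.034,"dy":-0.033},{"dx":-0.034,"dy":-0.033},{"dx":-0.034,"dy":-0.033},{"dx":-0.034,"dy":-0.033},{"dx":-0.034,"dy":-0.033}]' >/dev/null
python3 -m handwheel '[{"dx":-0.034,"dy":-0.033},{"dx":-0.034,"dy":-0.033},{"dx":-0.034,"dy":-0.033},{"dx":-0.034,"dy":-0.033},{"dx":-0.034,"dy":-0.033}]'
python3 -m handwheel '[{"dx":-0.034,"dy":-0.033},{"dx":-0.034,"dy":-0.033},{"wz":0.149},{"wz":0.149},{"wz":0.149}]'
python3 -m handwheel '[{"wz":0.149},{"wz":0.149},{"wz":0.149},{"wz":0.149},{"wz":0.149}]'
python3 -m handwheel '[{"wz":0.149},{"wz":0.149},{"wz":0.149},{"wz":0.149},{"wz":0.149}]'
python3 -m handwheel '[{"wz":0.149},{"wz":0.149},{},{},{}]'
cat >> h.py <<'E'
from scipy.spatial.transform import Rotation as Ro
def go(s,p,yaw):
    R=Ro.from_rotvec(s["tcp_rot"]).as_matrix();d=R.T@(np.array(p)-s["tool_pos"]);a=np.degrees(np.arctan2(R[1,1],R[0,1]))
    e=(a-yaw+90)%180-90
    print("t",s["time"],"pos",s["tool_pos"].round(4),"yaw",a.round(2),"tool shift",d.round(4),"wz(no wrap)",np.radians(a-yaw).round(3),"mod pi",np.radians(e).round(3),"zaxis",R[:,2].round(4),"q6",s["joint_pos"][5].round(3),"F",s["force"].round(1),"w",round(s["width"],3))
E
python3 - <<'E'
from workcell import bot
from h import *
go(bot.sense(),[.555,-.1634,.13],-53.6)
E
```

```text
t 0.25 pos [0.146  0.5301 0.2239] yaw 74.6 tool shift [-0.5785 -0.5599  0.0944] wz(no wrap) 2.238 mod pi -0.904 zaxis [-4.e-04 -9.e-04 -1.e+00] q6 -0.103 F [ 0.3 -0.3  0.2] w 0.998validation failed for argument at $[0]...
validation failed for argument at $[0]...
validation failed for argument at $[0]...
validation failed for argument at $[0]...
validation failed for argument at $[0]...
validation failed for argument at $[0]...
validation failed for argument at $[0]...
```

The rows were rejected. They probably need all six numbers, so I'll test with one row.

```bash
python3 -m handwheel '[{"dx":-0.034,"dy":-0.033,"dz":0,"wx":0,"wy":0,"wz":0}]' 45 30; python3 -m handwheel --help 2>&1 | head -20
```

```text
time: 0.35
tool_pos: [0.1686, 0.4914, 0.223]
tcp_rot: [-0.413, -3.113, 0.001]
force: [1.4, -0.6, 0.8]
width: 0.948
gripper_force: 0.0
invalid input: not JSON, or not a number
```

```bash
python3 -m handwheel '[{"dx":-0.034,"dy":-0.033,"dz":0,"wx":0,"wy":0,"wz":0},{"dx":-0.034,"dy":-0.033,"dz":0,"wx":0,"wy":0,"wz":0},{"dx":-0.034,"dy":-0.033,"dz":0,"wx":0,"wy":0,"wz":0},{"dx":-0.034,"dy":-0.033,"dz":0,"wx":0,"wy":0,"wz":0},{"dx":-0.034,"dy":-0.033,"dz":0,"wx":0,"wy":0,"wz":0}]' >/dev/null
python3 -m handwheel '[{"dx":-0.034,"dy":-0.033,"dz":0,"wx":0,"wy":0,"wz":0},{"dx":-0.034,"dy":-0.033,"dz":0,"wx":0,"wy":0,"wz":0},{"dx":-0.034,"dy":-0.033,"dz":0,"wx":0,"wy":0,"wz":0},{"dx":-0.034,"dy":-0.033,"dz":0,"wx":0,"wy":0,"wz":0},{"dx":-0.034,"dy":-0.033,"dz":0,"wx":0,"wy":0,"wz":0}]' >/dev/null
python3 -m handwheel '[{"dx":-0.034,"dy":-0.033,"dz":0,"wx":0,"wy":0,"wz":0},{"dx":-0.034,"dy":-0.033,"dz":0,"wx":0,"wy":0,"wz":0},{"dx":-0.034,"dy":-0.033,"dz":0,"wx":0,"wy":0,"wz":0},{"dx":-0.034,"dy":-0.033,"dz":0,"wx":0,"wy":0,"wz":0},{"dx":-0.034,"dy":-0.033,"dz":0,"wx":0,"wy":0,"wz":0}]' >/dev/null
python3 -m handwheel '[{"dx":-0.034,"dy":-0.033,"dz":0,"wx":0,"wy":0,"wz":0},{"dx":0,"dy":0,"dz":0,"wx":0,"wy":0,"wz":0.149},{"dx":0,"dy":0,"dz":0,"wx":0,"wy":0,"wz":0.149},{"dx":0,"dy":0,"dz":0,"wx":0,"wy":0,"wz":0.149},{"dx":0,"dy":0,"dz":0,"wx":0,"wy":0,"wz":0.149}]' >/dev/null
python3 -m handwheel '[{"dx":0,"dy":0,"dz":0,"wx":0,"wy":0,"wz":0.149},{"dx":0,"dy":0,"dz":0,"wx":0,"wy":0,"wz":0.149},{"dx":0,"dy":0,"dz":0,"wx":0,"wy":0,"wz":0.149},{"dx":0,"dy":0,"dz":0,"wx":0,"wy":0,"wz":0.149},{"dx":0,"dy":0,"dz":0,"wx":0,"wy":0,"wz":0.149}]' >/dev/null
python3 -m handwheel '[{"dx":0,"dy":0,"dz":0,"wx":0,"wy":0,"wz":0.149},{"dx":0,"dy":0,"dz":0,"wx":0,"wy":0,"wz":0.149},{"dx":0,"dy":0,"dz":0,"wx":0,"wy":0,"wz":0.149},{"dx":0,"dy":0,"dz":0,"wx":0,"wy":0,"wz":0.149},{"dx":0,"dy":0,"dz":0,"wx":0,"wy":0,"wz":0.149}]' >/dev/null
python3 -m handwheel '[{"dx":0,"dy":0,"dz":0,"wx":0,"wy":0,"wz":0.149},{"dx":0,"dy":0,"dz":0,"wx":0,"wy":0,"wz":0},{"dx":0,"dy":0,"dz":0,"wx":0,"wy":0,"wz":0}]' >/dev/null
python3 - <<'E'
from workcell import bot
from h import *
go(bot.sense(),[.555,-.1634,.13],-53.6)
E
```

```text
t 3.65 pos [ 0.5543 -0.1641  0.2243] yaw -53.28 tool shift [ 0.001  -0.0001  0.0943] wz(no wrap) 0.006 mod pi 0.006 zaxis [-3.e-04  2.e-04 -1.e+00] q6 0.544 F [ 0.2 -0.7 -1.2] w 0.448
```

```bash
python3 -m handwheel '[{"dx":0.001,"dy":0,"dz":0.025,"wx":0,"wy":0,"wz":0.006},{"dx":0,"dy":0,"dz":0.025,"wx":0,"wy":0,"wz":0},{"dx":0,"dy":0,"dz":0.024,"wx":0,"wy":0,"wz":0},{"dx":0,"dy":0,"dz":0.02,"wx":0,"wy":0,"wz":0},{"dx":0,"dy":0,"dz":0,"wx":0,"wy":0,"wz":0}]'
python3 -m handwheel '[{"dx":0,"dy":0,"dz":0,"wx":0,"wy":0,"wz":0},{"dx":0,"dy":0,"dz":0,"wx":0,"wy":0,"wz":0},{"dx":0,"dy":0,"dz":0,"wx":0,"wy":0,"wz":0},{"dx":0,"dy":0,"dz":0,"wx":0,"wy":0,"wz":0},{"dx":0,"dy":0,"dz":0,"wx":0,"wy":0,"wz":0}]' 0 20
```

```text
time: 4.15
tool_pos: [0.5529, -0.1626, 0.1266]
tcp_rot: [-2.98, -0.978, 0.009]
force: [0.1, 0.6, -0.5]
width: 0.448
gripper_force: 0.0
time: 4.65
tool_pos: [0.5554, -0.1631, 0.132]
tcp_rot: [-2.986, -0.976, -0.002]
force: [-2.2, 1.9, 5.0]
width: 0.166
gripper_force: 20.0
```

```bash
python3 -m handwheel '[{"dx":0,"dy":0,"dz":0,"wx":0,"wy":0,"wz":0.1},{"dx":0,"dy":0,"dz":0,"wx":0,"wy":0,"wz":0.1},{"dx":0,"dy":0,"dz":0,"wx":0,"wy":0,"wz":0.1},{"dx":0,"dy":0,"dz":0,"wx":0,"wy":0,"wz":0.1},{"dx":0,"dy":0,"dz":0,"wx":0,"wy":0,"wz":0.1}]'
python3 -m handwheel '[{"dx":0,"dy":0,"dz":0,"wx":0,"wy":0,"wz":0.11},{"dx":0,"dy":0,"dz":0,"wx":0,"wy":0,"wz":0},{"dx":0,"dy":0,"dz":0,"wx":0,"wy":0,"wz":0},{"dx":0,"dy":0,"dz":0,"wx":0,"wy":0,"wz":0}]'
python3 -m handwheel '[{"dx":0,"dy":0,"dz":0,"wx":0,"wy":0,"wz":0},{"dx":0,"dy":0,"dz":0,"wx":0,"wy":0,"wz":0},{"dx":0,"dy":0,"dz":0,"wx":0,"wy":0,"wz":0},{"dx":0,"dy":0,"dz":0,"wx":0,"wy":0,"wz":0}]' 45
python3 -m handwheel '[{"dx":0,"dy":0,"dz":-0.03,"wx":0,"wy":0,"wz":0},{"dx":0,"dy":0,"dz":-0.03,"wx":0,"wy":0,"wz":0},{"dx":0,"dy":0,"dz":-0.03,"wx":0,"wy":0,"wz":0},{"dx":0,"dy":0,"dz":0,"wx":0,"wy":0,"wz":0}]' >/dev/null
python3 - <<'E'
from workcell import bot
from h import *
s=bot.sense();go(s,[.628,.151,.225],0)
R=np.eye(2)
c=bot.read_camera("top");cv2.imwrite("pics/top2.png",c["frame"][:,:,::-1])
E
```

```text
time: 5.15
tool_pos: [0.5551, -0.1623, 0.1321]
tcp_rot: [-3.133, -0.202, -0.001]
force: [-2.3, 4.2, 6.5]
width: 0.169
gripper_force: 20.0
time: 5.55
tool_pos: [0.5551, -0.1621, 0.132]
tcp_rot: [-3.139, -0.036, -0.001]
force: [-3.4, 4.3, 6.3]
width: 0.169
gripper_force: 20.0
time: 5.95
tool_pos: [0.5551, -0.1638, 0.1301]
tcp_rot: [3.141, 0.034, -0.001]
force: [0.4, 0.9, 0.2]
width: 0.443
gripper_force: 0.0
t 6.35 pos [ 0.5573 -0.1646  0.226 ] yaw -88.77 tool shift [ 0.0774 -0.314   0.0005] wz(no wrap) -1.549 mod pi -1.549 zaxis [ 0.0095 -0.0039 -0.9999] q6 1.165 F [0.4 0.4 0.8] w 0.453
```

View pics/top2.png

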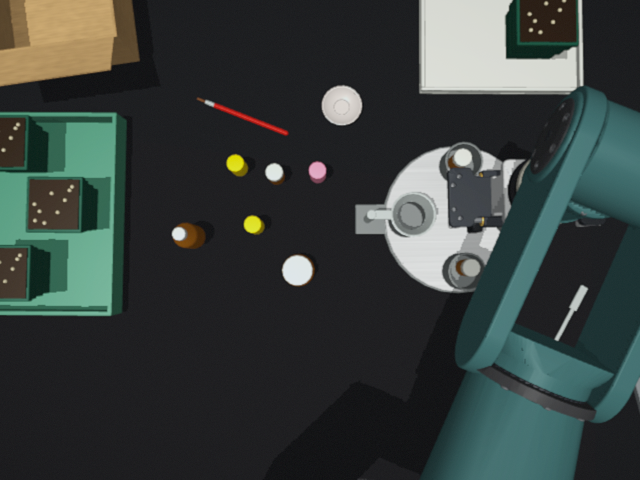

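The empty bin now sits inside the funnel mouth at (413,214), and the vial hasn't moved. Next I'll go above the vial.

```bash
python3 -m handwheel '[{"dx":0.01,"dy":-0.039,"dz":0,"wx":0,"wy":0,"wz":0},{"dx":0.01,"dy":-0.039,"dz":0,"wx":0,"wy":0,"wz":0},{"dx":0.01,"dy":-0.039,"dz":0,"wx":0,"wy":0,"wz":0},{"dx":0.01,"dy":-0.039,"dz":0,"wx":0,"wy":0,"wz":0},{"dx":0.01,"dy":-0.039,"dz":0,"wx":0,"wy":0,"wz":0}]' 60 >/dev/null
python3 -m handwheel '[{"dx":0.009,"dy":-0.039,"dz":0,"wx":0,"wy":0,"wz":0},{"dx":0.009,"dy":-0.039,"dz":0,"wx":0,"wy":0,"wz":0},{"dx":0.009,"dy":-0.039,"dz":0,"wx":0,"wy":0,"wz":0},{"dx":0,"dy":0,"dz":0,"wx":0,"wy":0,"wz":-0.141},{"dx":0,"dy":0,"dz":0,"wx":0,"wy":0,"wz":-0.141}]' >/dev/null
python3 -m handwheel '[{"dx":0,"dy":0,"dz":0,"wx":0,"wy":0,"wz":-0.141},{"dx":0,"dy":0,"dz":0,"wx":0,"wy":0,"wz":-0.141},{"dx":0,"dy":0,"dz":0,"wx":0,"wy":0,"wz":-0.141},{"dx":0,"dy":0,"dz":0,"wx":0,"wy":0,"wz":-0.141},{"dx":0,"dy":0,"dz":0,"wx":0,"wy":0,"wz":-0.141}]' >/dev/null
python3 -m handwheel '[{"dx":0,"dy":0,"dz":0,"wx":0,"wy":0,"wz":-0.141},{"dx":0,"dy":0,"dz":0,"wx":0,"wy":0,"wz":-0.141},{"dx":0,"dy":0,"dz":0,"wx":0,"wy":0,"wz":-0.141},{"dx":0,"dy":0,"dz":0,"wx":0,"wy":0,"wz":-0.141},{"dx":0,"dy":0,"dz":0,"wx":0,"wy":0,"wz":0}]' >/dev/null
python3 -m handwheel '[{"dx":0,"dy":0,"dz":0,"wx":0,"wy":0,"wz":0},{"dx":0,"dy":0,"dz":0,"wx":0,"wy":0,"wz":0}]' >/dev/null
python3 - <<'E'
from workcell import bot
from h import *
go(bot.sense(),[.628,.151,.042],0)
c=bot.read_camera("top")
cs,_=cv2.findContours(cv2.inRange(cv2.cvtColor(c["frame"],cv2.COLOR_RGB2GRAY)[205:222,402:424],0,255),0,1)
E
```

```text
t 8.6 pos [0.6251 0.15   0.2195] yaw -0.0 tool shift [0.001  0.0032 0.1775] wz(no wrap) -0.0 mod pi -0.0 zaxis [-1.4e-03 -2.0e-04 -1.0e+00] q6 0.147 F [-0.7 -0.2  0.1] w 0.599
```

```bash
python3 -m handwheel '[{"dx":0.001,"dy":0.003,"dz":0.04,"wx":0,"wy":0,"wz":0},{"dx":0,"dy":0,"dz":0.04,"wx":0,"wy":0,"wz":0},{"dx":0,"dy":0,"dz":0.04,"wx":0,"wy":0,"wz":0},{"dx":0,"dy":0,"dz":0.03,"wx":0,"wy":0,"wz":0},{"dx":0,"dy":0,"dz":0.01,"wx":0,"wy":0,"wz":0}]'
python3 -m handwheel '[{"dx":0,"dy":0,"dz":0,"wx":0,"wy":0,"wz":0},{"dx":0,"dy":0,"dz":0,"wx":0,"wy":0,"wz":0},{"dx":0,"dy":0,"dz":0,"wx":0,"wy":0,"wz":0}]' >/dev/null
python3 - <<'E'
from workcell import bot
from h import *
go(bot.sense(),[.628,.151,.042],0)
E
```

```text
time: 9.15
tool_pos: [0.6255, 0.1506, 0.0556]
tcp_rot: [-2.217, -2.219, 0.01]
force: [-0.4, 0.0, -0.7]
width: 0.6
gripper_force: 0.0
t 9.45 pos [0.6301 0.1514 0.0635] yaw 0.1 tool shift [-0.0004 -0.0023  0.0215] wz(no wrap) 0.002 mod pi 0.002 zaxis [ 5.2e-03  9.0e-04 -1.0e+00] q6 0.147 F [ 0.2 -0.2  0.1] w 0.599
```

```bash
python3 -m handwheel '[{"dx":0,"dy":0,"dz":0.01,"wx":0,"wy":0,"wz":0},{"dx":0,"dy":0,"dz":0.01,"wx":0,"wy":0,"wz":0},{"dx":0,"dy":0,"dz":0,"wx":0,"wy":0,"wz":0},{"dx":0,"dy":0,"dz":0,"wx":0,"wy":0,"wz":0}]' >/dev/null
python3 - <<'E'
from workcell import bot
from h import *
go(bot.sense(),[.628,.151,.042],0)
E
python3 -m handwheel '[{"dx":0,"dy":0,"dz":0,"wx":0,"wy":0,"wz":0},{"dx":0,"dy":0,"dz":0,"wx":0,"wy":0,"wz":0},{"dx":0,"dy":0,"dz":0,"wx":0,"wy":0,"wz":0},{"dx":0,"dy":0,"dz":0,"wx":0,"wy":0,"wz":0},{"dx":0,"dy":0,"dz":0,"wx":0,"wy":0,"wz":0}]' 0 12
python3 -m handwheel '[{"dx":0,"dy":0,"dz":0,"wx":0,"wy":0,"wz":0},{"dx":0,"dy":0,"dz":0,"wx":0,"wy":0,"wz":0}]'
```

```text
t 9.85 pos [0.6277 0.151  0.0396] yaw 0.11 tool shift [-0.0001  0.0002 -0.0024] wz(no wrap) 0.002 mod pi 0.002 zaxis [-1.6e-03 -2.0e-04 -1.0e+00] q6 0.146 F [-0.1  0.3 -0.4] w 0.596
time: 10.35
tool_pos: [0.6285, 0.1512, 0.0408]
tcp_rot: [2.219, 2.223, 0.001]
force: [0.3, 0.6, 0.4]
width: 0.306
gripper_force: 12.0
time: 10.55
tool_pos: [0.6285, 0.1511, 0.0407]
tcp_rot: [2.219, 2.223, 0.001]
force: [0.4, -0.2, 1.1]
width: 0.301
gripper_force: 12.0
```

```bash
python3 -m handwheel '[{"dx":0,"dy":0,"dz":-0.03,"wx":0,"wy":0,"wz":0},{"dx":0,"dy":0,"dz":-0.04,"wx":0,"wy":0,"wz":0},{"dx":0,"dy":0,"dz":-0.04,"wx":0,"wy":0,"wz":0},{"dx":0,"dy":0,"dz":-0.04,"wx":0,"wy":0,"wz":0},{"dx":0,"dy":0,"dz":0,"wx":0,"wy":0,"wz":0}]'
python3 -m handwheel '[{"dx":-0.025,"dy":-0.009,"dz":0,"wx":0,"wy":0,"wz":0},{"dx":-0.035,"dy":-0.012,"dz":0,"wx":0,"wy":0,"wz":0},{"dx":-0.035,"dy":-0.012,"dz":0,"wx":0,"wy":0,"wz":0},{"dx":-0.035,"dy":-0.012,"dz":0,"wx":0,"wy":0,"wz":0},{"dx":-0.035,"dy":-0.012,"dz":0,"wx":0,"wy":0,"wz":0}]'
python3 -m handwheel '[{"dx":-0.035,"dy":-0.012,"dz":0,"wx":0,"wy":0,"wz":0},{"dx":-0.025,"dy":-0.006,"dz":0,"wx":0,"wy":0,"wz":0},{"dx":0,"dy":0,"dz":0,"wx":0,"wy":0,"wz":0},{"dx":0,"dy":0,"dz":0,"wx":0,"wy":0,"wz":0},{"dx":0,"dy":0,"dz":0,"wx":0,"wy":0,"wz":0}]' >/dev/null
python3 - <<'E'
from workcell import bot
from h import *
go(bot.sense(),[.5535,-.0739,.130],0);print(bot.sense()["gripper_force"])
c=bot.read_camera("scene");k=cv2.resize(c["frame"][130:330,120:380],None,fx=3,fy=3);cv2.imwrite("pics/s3.png",k[:,:,::-1])
E
```

```text
time: 11.05
tool_pos: [0.6314, 0.1517, 0.1989]
tcp_rot: [2.213, 2.218, 0.018]
force: [1.4, -0.6, 0.8]
width: 0.3
gripper_force: 12.0
time: 11.55
tool_pos: [0.5704, -0.0151, 0.1889]
tcp_rot: [-2.218, -2.223, 0.002]
force: [-0.7, 0.3, 0.4]
width: 0.302
gripper_force: 12.0
t 12.05 pos [ 0.5538 -0.073   0.1898] yaw 0.17 tool shift [-0.001  -0.0002  0.0598] wz(no wrap) 0.003 mod pi 0.003 zaxis [-8.e-04  1.e-03 -1.e+00] q6 -0.236 F [-0.5  0.4 -1. ] w 0.298
11.99552234262228
```

View pics/s3.png

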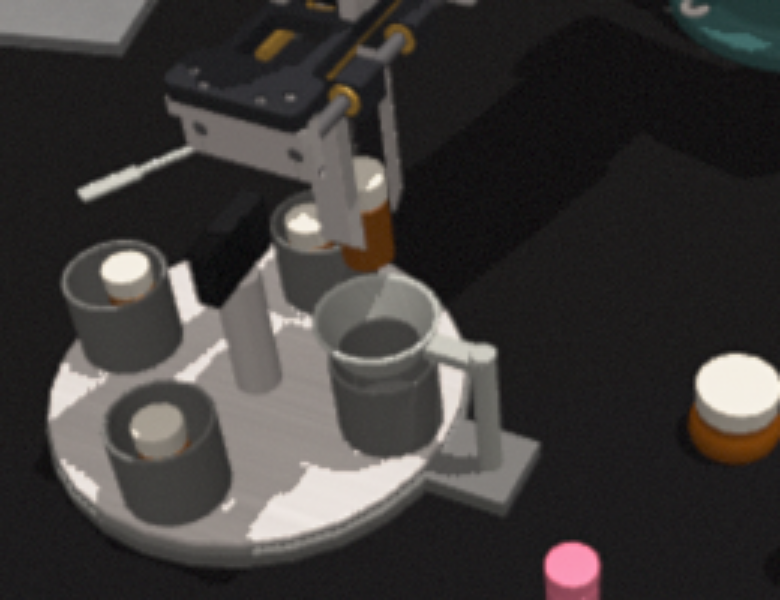

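The crop shows the bin right under the funnel and the vial held upright above the mouth, which is at (378,320) in the crop. I'll lower, check, then release.

```bash
python3 -m handwheel '[{"dx":-0.001,"dy":0,"dz":0.015,"wx":0,"wy":0,"wz":0},{"dx":0,"dy":0,"dz":0.015,"wx":0,"wy":0,"wz":0},{"dx":0,"dy":0,"dz":0.015,"wx":0,"wy":0,"wz":0},{"dx":0,"dy":0,"dz":0.013,"wx":0,"wy":0,"wz":0},{"dx":0,"dy":0,"dz":0,"wx":0,"wy":0,"wz":0}]'
python3 -m handwheel '[{"dx":0,"dy":0,"dz":0,"wx":0,"wy":0,"wz":0},{"dx":0,"dy":0,"dz":0,"wx":0,"wy":0,"wz":0},{"dx":0,"dy":0,"dz":0,"wx":0,"wy":0,"wz":0},{"dx":0,"dy":0,"dz":0,"wx":0,"wy":0,"wz":0}]'
```

```text
time: 12.6
tool_pos: [0.5519, -0.0745, 0.1287]
tcp_rot: [-2.215, -2.22, 0.005]
force: [-0.1, -0.1, -0.8]
width: 0.304
gripper_force: 12.0
time: 13.0
tool_pos: [0.5542, -0.0752, 0.1333]
tcp_rot: [2.218, 2.223, 0.001]
force: [-0.5, -0.8, -0.5]
width: 0.301
gripper_force: 12.0
```

```bash
python3 -m handwheel '[{"dx":0,"dy":0,"dz":0,"wx":0,"wy":0,"wz":0},{"dx":0,"dy":0,"dz":0,"wx":0,"wy":0,"wz":0},{"dx":0,"dy":0,"dz":0,"wx":0,"wy":0,"wz":0},{"dx":0,"dy":0,"dz":0,"wx":0,"wy":0,"wz":0},{"dx":0,"dy":0,"dz":0,"wx":0,"wy":0,"wz":0}]' 60
python3 -m handwheel '[{"dx":0,"dy":0,"dz":-0.03,"wx":0,"wy":0,"wz":0},{"dx":0,"dy":0,"dz":-0.04,"wx":0,"wy":0,"wz":0},{"dx":0,"dy":0,"dz":-0.04,"wx":0,"wy":0,"wz":0},{"dx":0,"dy":-0.04,"dz":0,"wx":0,"wy":0,"wz":0},{"dx":0,"dy":-0.04,"dz":0,"wx":0,"wy":0,"wz":0}]'
python3 -m handwheel '[{"dx":0,"dy":-0.04,"dz":0,"wx":0,"wy":0,"wz":0},{"dx":0,"dy":-0.03,"dz":0,"wx":0,"wy":0,"wz":0},{"dx":0,"dy":0,"dz":0,"wx":0,"wy":0,"wz":0},{"dx":0,"dy":0,"dz":0,"wx":0,"wy":0,"wz":0},{"dx":0,"dy":0,"dz":0,"wx":0,"wy":0,"wz":0}]'
python3 - <<'E'
from workcell import bot
import cv2,numpy as np
a=bot.read_camera("top")["frame"][130:310,340:560];b=bot.read_camera("scene")["frame"][170:350,100:320]
cv2.imwrite("pics/f4.png",cv2.resize(np.hstack([a,b[:, :220]]),(792,324),interpolation=cv2.INTER_CUBIC)[:,:,::-1])
E
```

```text
time: 13.5
tool_pos: [0.5538, -0.075, 0.1325]
tcp_rot: [2.219, 2.224, 0.0]
force: [0.3, -0.2, 0.3]
width: 0.597
gripper_force: 0.0
time: 14.0
tool_pos: [0.4742, -0.0755, 0.2442]
tcp_rot: [2.217, 2.222, 0.002]
force: [-1.2, -0.4, -1.1]
width: 0.597
gripper_force: 0.0
time: 14.5
tool_pos: [0.4046, -0.0754, 0.2425]
tcp_rot: [2.219, 2.224, 0.001]
force: [-0.1, -0.7, -0.5]
width: 0.6
gripper_force: 0.0
```

View pics/f4.png

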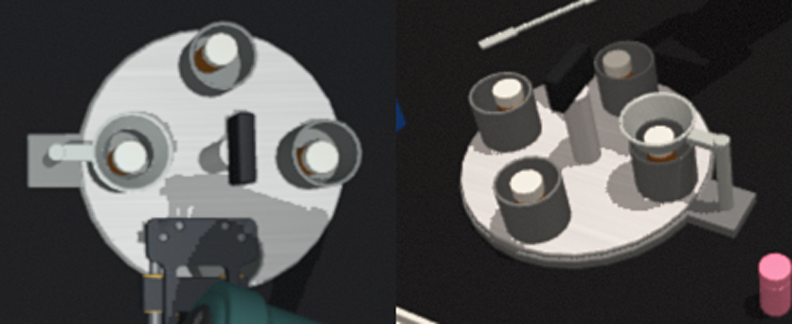

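The cap shows inside the funnel in both views, at about (129,156) on the left and (658,137) on the right. I'll triangulate its height to confirm the vial dropped fully.

```bash
python3 - <<'E'
from workcell import bot
from h import *
c=bot.read_camera("top");s=bot.read_camera("scene")
def cap(c,u0,v0,th=185):
    g=cv2.cvtColor(c["frame"],cv2.COLOR_RGB2GRAY);b=max(blobs(cv2.inRange(g,th,255),u0-12,v0-12,u0+13,v0+13),key=cv2.contourArea)
    (u,v),r=cv2.minEnclosingCircle(b);return u,v,r
for n,t,w in(("drop",(412,217),(246,246)),("ref",(461,157),(173,272)),):
    a,b=cap(c,*t),cap(s,*w);print(n,a,b)
    for z in(.07,.08,.09,.1,.11): 
        print(z,ray(c,*a[:2],z).round(4),px(s,ray(c,*a[:2],z)).round(1))
for i,(cc,u,v) in enumerate(((c,412,217),(s,246,246))): cv2.imwrite(f"pics/z{i}.png",cv2.resize(cc["frame"][v-35:v+35,u-35:u+35],(350,350),interpolation=cv2.INTER_CUBIC)[:,:,::-1])
cv2.imwrite("pics/z.png",np.hstack([cv2.imread("pics/z0.png"),cv2.imread("pics/z1.png")]))
E
```

```text
drop (412.0, 216.5, 8.732224464416504) (245.5, 246.0, 8.077847480773926)
0.07 [ 0.5548 -0.0773  0.07  ] [244.7 249.5]
0.08 [ 0.5539 -0.0758  0.08  ] [245.2 245.3]
0.09 [ 0.5531 -0.0742  0.09  ] [245.7 241. ]
0.1 [ 0.5522 -0.0727  0.1   ] [246.1 236.7]
0.11 [ 0.5514 -0.0711  0.11  ] [246.6 232.3]
ref (462.5555419921875, 157.1851806640625, 8.637370109558105) (172.0, 271.0, 8.544103622436523)
0.07 [ 0.6528 -0.1603  0.07  ] [170.9 274.5]
0.08 [ 0.6509 -0.1579  0.08  ] [171.6 270. ]
0.09 [ 0.649  -0.1554  0.09  ] [172.3 265.5]
0.1 [ 0.647 -0.153  0.1  ] [173.  260.9]
0.11 [ 0.6451 -0.1505  0.11  ] [173.8 256.2]
```

View pics/z.png

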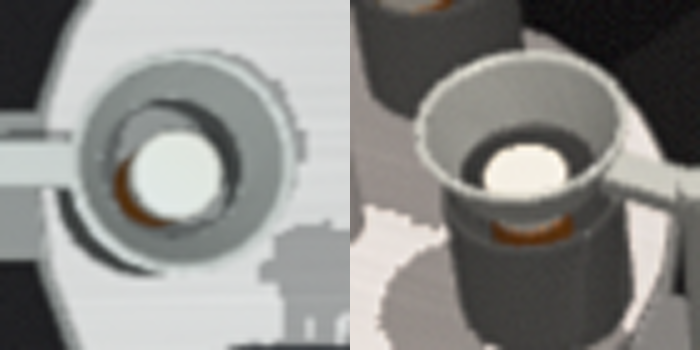

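The cap top triangulates to about 80 mm, the same as the reference vials. The vial is therefore upright on the bin floor, at (0.554, −0.076), and the bin is centred under the funnel. The arm is clear.

```bash
python3 -c "
from workcell import bot
print(bot.sense()['time'],bot.sign_off())"
```

```text
the job is handed in; nothing more can be done
14.7 None
```

I turned the empty bin under the funnel, dropped the small vial through into it, and handed the job in at 14.7 s of the 51 s allowed; the last pictures show the vial upright on the bin floor, the bin centred under the funnel and the arm clear, but the hand-in returned no verdict.

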